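Close up the row in the pin-block case

ROBOT

A 6-joint arm with a two-finger parallel gripper is mounted at the origin on the work surface. World frame = base frame: x ahead of the robot, y to its left, z up, the work surface at z = 0. Lengths are in m, angles in rad, forces in N, time in s.
With the tool pointing down it reaches from about 0.425 to 0.95 m from the base axis. Payload 3.5 kg.
Tool frame: the origin (TCP) lies at the very end of the fingers, on their centre line; the grasp point (between the pads) lies 19 mm behind it; z points along the fingers, y is the line along which they close (so a half turn about z gives the same grasp; the last joint's range is limited). The gripper opens to 85 mm and grips with 20 to 120 N. Pads are 22 mm wide; open, the fingers measure 114 mm over their backs; the gripper's body (76 mm by 85 mm) begins 54 mm behind the grasp point. The pads swing forward as they close: fully open they stand 13 mm farther back than shut.
Start: joints at [1.116, 0.286, 1.577, -0, 1.279, -0.15], TCP at [0.203, 0.644, 0.231] pointing down, gripper open.
Joint ranges: [-2.77, 2.77], [-0.9, 2.22], [0.21, 2.48], [-1.53, 4.67], [0.24, 2.81], [-2.84, 2.84]. Speed limits (rad/s): [2.79, 2.79, 3.14, 3.14, 3.14, 3.14].

INTERFACE

Orientations are given as a unit quaternion [w, x, y, z].
In Python, from station import move_ptp, servo_line, move_joints, grip, pause, inverse_kinematics, observe, grab_frame, camera_params, MotionError, hand_in gives the robot as it stands. Calls block until the motion is done:
- move_ptp(position, orientation): joint-space move of the TCP to a pose.
- servo_line(position, orientation=None, feed=0.15): straight line of the TCP; orientation=None keeps the orientation; feed is the mean speed in m/s.
- move_joints(angles): joint-space move.
- grip(opening, force=None): finger opening in m; force is the grip in N (None keeps the last); returns when the fingers have stopped.
- pause(seconds).
- inverse_kinematics(position, orientation): joint angles nearest the present ones, or None.
- observe(): the state.
- grab_frame(name): name is "scene" or "top" or "wrist"; returns (picture, depth): 480x640x3 uint8, red, green, blue; 480x640 float32, m along the optical axis (not along the pixel's ray), 0 where there is no reading.
- camera_params(name): a dict with "intrinsics" (3x3 intrinsics, pixels), "R" (3x3) and "t" (3): a world point X has camera coordinates R X + t; the wrist camera has in their place "mount" (4x4, takes a point from camera to tool coordinates, whose origin is the TCP and whose axes are the flange's). Camera axes: x right, y down, z forward; pixel columns grow to the right and rows downward; lengths in m; the calibration is good to about 2 mm. A picture is of the moment at which its call begins: read the wrist's pose just before it. camera_params takes no time and is no camera call.
A pose or a line that the arm cannot do raises MotionError and nothing moves.
- hand_in(): hands the job in; it is judged then, once.
The state is a dict: "time": time; "joint_positions": joint angles; "qd": joint speeds; "joint_torque": joint torques, N m; "ee_pos": TCP position; "tcp_rot": TCP orientation; "wrist_force": force on the tool from outside, world axes, zero at the start; "moment": the same for the moment, N m; "finger_gap": finger opening in m; "gripper_force": force on a finger pad.
Only numpy, scipy, OpenCV 4.12 (cv2) and the standard library are available. Lean on these libraries where they do the work, as an engineer would, in place of code of your own. Each camera call takes 0.05 s, during which the arm holds its last target. There are 200 camera calls.

TASK

Open the lid of the grey case until it leans on its stop and stays there. Then slide the loose drilled wooden block along its channel, without ramming, until it butts flush against the other drilled wooden block, which stands at one end of the channel. Leave that end block, the steel spacer and the things on the bench where they are.

Things in the scene. Friction and masses are not known exactly. Their poses are not given: they have to be found in the camera images.
- case: Grey steel case fixed to the bench, 150 (x) x 310 (y) x 48 mm high, walls and floor 5 mm. Origin: centre of its underside; z up, x towards the hinge, y along it. Along the hinge wall runs the blocks' channel: case x 26 to 70 mm, y -150 to 150 mm, floor 5 mm above the bench, bounded in front by a rail 5 mm thick with its top 23 mm above the bench. Pins in front play no part.
- lid (a joint): Hinge angle of the lid (0.4 kg, 6 mm thick): 0 shut, 1.68 rad on its stop, 6 degrees past upright; let go earlier it falls shut. Inside it a wooden rack (270 mm long, 36 mm thick, 60 to 130 mm from the hinge) overhangs the channel when the lid is open, 60 mm above the rim: no room for an upright gripper, so lean the tool's top 30 to 45 degrees away from the lid (to case -x).
- lid_handle (a point): Middle of the lid's handle: round steel bar parallel to the hinge, 110 mm long, 11 mm thick, 45 mm out in front of the lid's front edge and in the lid's plane, 195 mm from the hinge. Moves with the lid. Can be pinched from above; the bar turns between the fingers as the lid swings.
- lid_hinge (a point): Point on the hinge axis, 48.5 mm above the bench, at the middle of the lid's rear edge; the axis is parallel to the case's y.
- loose_block: The loose block: medium-brown drilled wooden block, 38 mm wide (its x) x 60 mm long (its y) x 34 mm high, 3 x 4 dark holes in its top, about 0.2 kg. It lies in the channel on its own, with a gap of at least 35 mm on either side. Origin: centre of its underside.
- end_block: The neighbour: drilled wooden block of the same wood, width (38 mm) and height (34 mm), but 50 mm long (its y). It stands against one end wall of the channel, at either end. Origin: centre of its underside.
- spacer: Plain steel weight at the other end of the channel: 38 x 50 mm (its x, y), 22 mm high with a round knob 20 mm wide and 10 mm high on top. Not to be butted against. Origin: centre of its underside.
- pin_bin: Bystander: open blue plastic bin, 150 x 110 x 65 mm, with steel pins, on the bench. Origin: centre of its underside.
- driver: Bystander: screwdriver with a wooden handle lying on the bench along its x. Origin: under its middle.
- spare_stack: Bystander: two drilled wooden blocks joined in a stack, 100 x 70 x 56 mm, on the bench. Origin: centre of its underside.

How it is judged:
On the way, in this order (a step that is already met when the one before it is completed fails the run):
1. The lid is open and leans on its stop (at least 1.64 rad) (value of joint lid above 1.64 rad), for 0.3 s.
2. The loose block butts against the end block: gap under 2 mm, square within 3 degrees (horizontal distance between loose_block and end_block below 0.057 m and angle between the y axis of loose_block and the y axis of end_block, either way round below 0.053 rad), for 0.2 s.
At the end, for the whole second after the job is handed in: The lid leans on its stop (1.64 rad or more); the loose block lies flat on the channel floor, at rest, with less than 2 mm of gap to the end block and square to it within 3 degrees; the end block is within 8 mm and the steel spacer within 30 mm of where they were (all of step 2 and value of joint lid above 1.64 rad and z of loose_block in the frame of case below 0.008 m and angle between loose_block's own z axis and vertical below 0.06 rad and distance of end_block from where it was at the start of the episode below 0.008 m and distance of spacer from where it was at the start of the episode below 0.03 m and linear speed of loose_block below 0.01 m/s); the robot touches nothing.
It fails at once if The loose block is rammed: pressed against the end block with more than 40 N (contact force between loose_block and end_block above 40 N).
It fails at once if The bin, the screwdriver or the spare stack is moved more than 30 mm (distance of any of pin_bin, driver, spare_stack from where it was at the start of the episode above 0.03 m).
It also fails if it takes over 58 s, if anything falls off the work surface, if the arm or the gripper's body presses on something with over 40 N, if the wrist force passes 120 N, or if a joint passes its speed limit or range.

## Working session

There is one attempt and no reset: what is moved stays moved. The work goes in short steps, each a Python script; the robot and the scene stay as the last script left them, time stands still between calls to the robot, and variables do not carry over. Pictures are saved under pics/ and viewed, at most 10 in all, crops included, and the job is handed in when it is done.

```bash
mkdir -p pics; ls; python3 - <<'E'
from station import *
import cv2,numpy as np
for n in("scene","top"):
    p,d=grab_frame(n); cv2.imwrite(f"pics/{n}0.png",p[:,:,::-1]); np.save(f"pics/{n}0.npy",d)
    c=camera_params(n); print(n,c)
print(camera_params("wrist")); print(observe())
E
```

```text
pics
scene {'intrinsics': array([[436.45843085,   0.        , 309.51142897],
       [  0.        , 436.45843085, 238.28970062],
       [  0.        ,   0.        ,   1.        ]]), 'R': array([[-0.72198954,  0.69163083,  0.01943968],
       [ 0.50043771,  0.54139363, -0.67561456],
       [-0.47780037, -0.4780583 , -0.73699869]]), 't': array([ 0.40223234, -0.25020931,  1.2991092 ])}
top {'intrinsics': array([[504.65289532,   0.        , 310.55228352],
       [  0.        , 504.65289532, 244.72653879],
       [  0.        ,   0.        ,   1.        ]]), 'R': array([[ 0.02366468, -0.99959793, -0.01561904],
       [-0.98411593, -0.02054287, -0.1763344 ],
       [ 0.17594264,  0.01954385, -0.98420639]]), 't': array([0.01563755, 0.57624822, 0.94671597])}
{'intrinsics': array([[403.76651358,   0.        , 317.76937683],
       [  0.        , 403.76651358, 237.84931635],
       [  0.        ,   0.        ,   1.        ]]), 'mount': array([[-7.02334888e-05, -9.60075412e-01, -2.79741307e-01,
         7.05162400e-02],
       [ 9.99999766e-01, -2.57850315e-04,  6.33879483e-04,
         7.118667
[... 183 characters left out ...]
time': 0.1, 'joint_positions': array([ 1.11601821e+00,  2.87103379e-01,  1.57801644e+00,  1.82636517e-05,
        1.27862523e+00, -1.50004454e-01]), 'qd': array([-0.00037295, -0.00293518, -0.00309936, -0.00169421,  0.00179724,
       -0.00186876]), 'joint_torque': array([ 1.08954046e-03, -4.07295263e+01, -2.93699098e+01, -1.18130688e-04,
        3.40191153e-03,  5.65725685e-06]), 'ee_pos': array([0.20225926, 0.64336328, 0.23007564]), 'tcp_rot': array([-3.28841527e-04,  1.51800258e-01,  9.88410605e-01, -1.02476527e-03]), 'wrist_force': array([-0.53617047,  0.10572883,  0.60387808]), 'moment': array([0.02418626, 0.04282736, 0.02076163]), 'gripper_force': 0.0, 'finger_gap': 0.08519565189890545}
```

View pics/scene0.png

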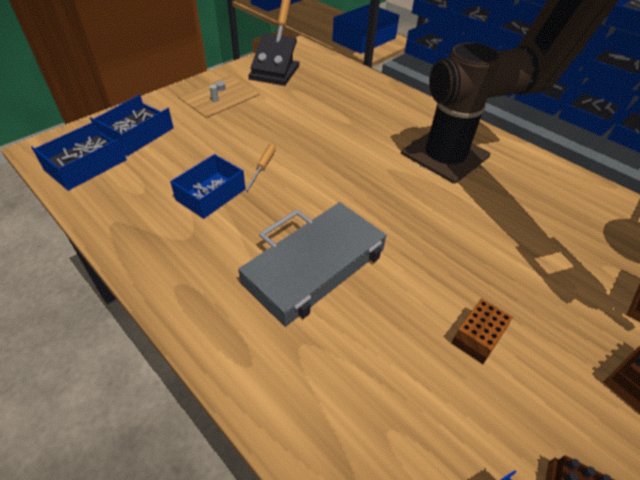

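View pics/top0.png

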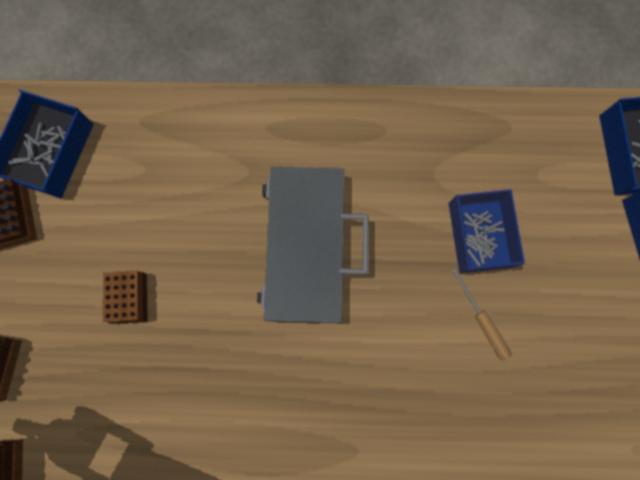

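The case lid shows in top at u 267–343, v 167–322. Its handle is on the right at about (366,243) and its hinge on the left (case x ≈ world +y). The bin is at (487,232) and the screwdriver at (485,315). Next I measure with depth.

```bash
cat >h.py <<'E'
from station import *
import cv2,numpy as np
from scipy.spatial.transform import Rotation as Ro
def pts(name,d,pose=None):
    """world points (480x640x3) from a depth image"""
    c=camera_params(name);K=c["intrinsics"]
    v,u=np.mgrid[:480,:640]
    P=np.stack([(u-K[0,2])/K[0,0]*d,(v-K[1,2])/K[1,1]*d,d],-1)
    if name=="wrist":
        M=c["mount"];p,q=pose;R=Ro.from_quat(q,scalar_first=True).as_matrix()
        return (P@M[:3,:3].T+M[:3,3])@R.T+p
    return (P-c["t"])@c["R"]
E
python3 - <<'E'
from h import *
for n in("top","scene"):
    P=pts(n,np.load(f"pics/{n}0.npy"))
    hsv=cv2.cvtColor(cv2.imread(f"pics/{n}0.png"),cv2.COLOR_BGR2HSV)
    roi=(P[...,0]>.3)&(P[...,0]<.9)&(P[...,1]>-.2)&(P[...,1]<.2)&(P[...,2]>.025)&(P[...,2]<.09)
    lid=roi&(P[...,2]>.046)
    k,lab,st,_=cv2.connectedComponentsWithStats(lid.astype(np.uint8)); i=1+st[1:,4].argmax()
    m=cv2.morphologyEx((lab==i).astype(np.uint8),cv2.MORPH_OPEN,np.ones((11,11)))>0
    q=P[m]; print(n,"lid z",np.median(q[:,2]),cv2.minAreaRect((q[:,:2]*1000).astype(np.float32)))
    print(np.percentile(q,[1,50,99],axis=0).round(3).tolist())
    h=roi&(P[...,1]<q[:,1].min()-.008)
    print("handle",P[h].min(0).round(3),P[h].max(0).round(3))
    h2=h&(P[...,1]<q[:,1].min()-.035); print(" bar",h2.sum(),P[h2].mean(0) if h2.any() else "")
    zz=(P[...,1]-0); w=P[(P[...,0]>.3)&(P[...,0]<.85)&(P[...,1]<-.1)&(P[...,1]>-.25)&(np.abs(P[...,2])<.02)]; print("bench z",np.median(w[:,2]))
E
```

```text
top lid z 0.053725079140460215 ((581.3696899414062, 42.28545379638672), (310.2680969238281, 155.8480682373047), 0.7095667123794556)
[[0.429, -0.033, 0.05], [0.574, 0.04, 0.054], [0.731, 0.115, 0.058]]
handle [ 0.521 -0.085  0.049] [ 0.64  -0.043  0.061]
 bar 338 [ 0.58239112 -0.07859087  0.05517221]
bench z -0.0006239740020693915
scene lid z 0.05472910039578956 ((582.7459716796875, 42.93073272705078), (163.23526000976562, 312.27862548828125), 89.65840148925781)
[[0.436, -0.031, 0.051], [0.602, 0.045, 0.055], [0.735, 0.117, 0.058]]
handle [ 0.522 -0.083  0.048] [ 0.644 -0.046  0.061]
 bar 149 [ 0.58556265 -0.07684511  0.0557588 ]
bench z 0.00033929456409273646
```

```bash
cat >>h.py <<'E'
BAR=np.array([.583,-.078,.0515]); HY,HZ=BAR[1]+.195,.0485
DOWN=Ro.from_matrix(np.array([[-1,0,0],[0,1,0],[0,0,-1.]]).T).as_quat(scalar_first=True)
def lean(a,s=1):
    """tool top leaned to -y by a; tool x along s*world x"""
    z=np.array([0,np.sin(a),-np.cos(a)]);x=np.array([s,0,0.])
    return Ro.from_matrix(np.stack([x,np.cross(z,x),z],1)).as_quat(scalar_first=True)
def arc(t):
    """TCP for the handle at lid angle t (tool down, grasp point on the bar)"""
    e=BAR[2]-HZ
    return np.array([BAR[0],HY-.195*np.cos(t)+e*np.sin(t),HZ+.195*np.sin(t)+e*np.cos(t)-.019])
E
python3 - <<'E'
from h import *
for t in (0,.8,1.7):
    print(t,inverse_kinematics(arc(t),DOWN))
for s in(1,-1):
  for x in(.45,.58,.71):
    for a in (35,40): print(s,x,a,inverse_kinematics([x,.09,.02],lean(np.radians(a),s)))
E
```

```text
0 [-3.05395415e-01  3.39366772e-01  1.91196595e+00 -4.44089210e-16
  8.90259934e-01 -1.87619174e+00]
0.8 [-2.02521039e-01  1.42636454e-01  1.85941741e+00 -4.44089210e-16
  1.13953879e+00 -1.77331737e+00]
1.7 [ 7.51819354e-02  1.32078976e-01  1.77367665e+00 -4.44089210e-16
  1.23583702e+00 -1.49561439e+00]
1 0.45 35 [-0.34178768  0.19914071  2.24015349  0.67444829  1.04590253  0.78001124]
1 0.45 40 [-0.37824713  0.23455248  2.23311649  0.73295552  1.10354405  0.70702178]
1 0.58 35 [-0.26523603  0.4266847   1.92946425  0.67922986  1.07824071  0.88588438]
1 0.58 40 [-0.29410207  0.45363227  1.92364981  0.74677918  1.13290831  0.82026486]
1 0.71 35 [-0.21669654  0.64702861  1.58892474  0.66075496  1.14994833  1.00075464]
1 0.71 40 [-0.24051629  0.66910819  1.58354364  0.73453264  1.19833522  0.94340914]
-1 0.45 35 [-0.34178768  0.19914071  2.24015349  0.67444829  1.04590253 -2.36158142]
-1 0.45 40 [-0.37824713  0.23455248  2.23311649  0.73295552  1.10354405 -2.43457088]
-1 0.58 35 [-0.26523603  0.4266847   1.92946425  0.67922986  1.07824071 -2.25570828]
-1 0.58 40 [-0.29410207  0.45363227  1.92364981  0.74677918  1.13290831 -2.3213278 ]
-1 0.71 35 [-0.21669654  0.64702861  1.58892474  0.66075496  1.14994833 -2.14083801]
-1 0.71 40 [-0.24051629  0.66910819  1.58354364  0.73453264  1.19833522 -2.19818352]
```

```bash
python3 - <<'E'
from h import *
p=arc(0)
move_ptp(p+[0,0,.12],DOWN); grip(.045,force=30)
o=observe();print(o["time"],o["wrist_force"])
servo_line(p,feed=.1); print(observe()["wrist_force"])
grip(.0,force=40); o=observe();print(o["time"],o["finger_gap"],o["gripper_force"],o["wrist_force"],o["ee_pos"])
if .008<o["finger_gap"]<.014:
    for t in np.arange(.12,.5,.12):
        servo_line(arc(t),feed=.1); o=observe();print(round(t,2),o["wrist_force"].round(1),o["finger_gap"].round(4))
p,d=grab_frame("scene");cv2.imwrite("pics/s1.png",p[:,:,::-1]);print(observe()["time"])
E
```

```text
3.4583 [-0.78519394 -0.28800203 -0.47615655]
[ 0.11507923 -0.34185563  0.82932811]
5.2167 0.009489622441611601 39.04484152793884 [-1.65652401 -4.49962217  1.54726426] [ 0.58337303 -0.07911807  0.03317015]Traceback (most recent call last):
  File "<stdin>", line 9, in <module>
AttributeError: 'float' object has no attribute 'round'
```

```bash
python3 - <<'E'
from h import *
for t in np.arange(.24,1.63,.12):
    servo_line(arc(t),feed=.1); o=observe();print(round(t,2),np.round(o["wrist_force"],1),round(float(o["finger_gap"]),4))
    if np.linalg.norm(o["wrist_force"])>40: break
print(o["time"])
p,d=grab_frame("scene");cv2.imwrite("pics/s1.png",p[:,:,::-1])
E
```

```text
0.24 [ 0.9 -7.4 -0.1] 0.0094
0.36 [-0.5 -8.1 -0.6] 0.0095
0.48 [-1.  -8.2  1.3] 0.0094
0.6 [-2.2 -9.5  3.2] 0.0096
0.72 [-2.3 -9.3  5.2] 0.0095
0.84 [ -4.3 -10.2   8.2] 0.0093
0.96 [ -5.2 -10.7  11.2] 0.0094
1.08 [-4.2 -9.  12.1] 0.0097
1.2 [-3.5 -6.6 11.5] 0.0093
1.32 [-2.  -5.2 10.5] 0.0094
1.44 [-0.5 -2.6  7.7] 0.0093
1.56 [ 1.8 -1.3  7.5] 0.0099
10.2
```

View pics/s1.png

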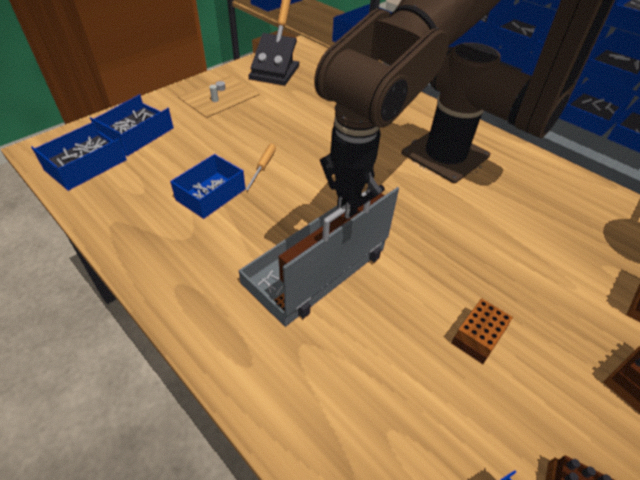

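The lid is nearly upright and the bar is still in the gripper at about (345,212). I continue to the stop, watching the force.

```bash
python3 - <<'E'
from h import *
for t in np.arange(1.6,1.80,.02):
    servo_line(arc(t),feed=.05); o=observe();print(round(t,2),np.round(o["wrist_force"],1),np.round(o["ee_pos"],4))
    if o["wrist_force"][1]<-14: break
print(o["time"])
E
```

```text
1.6 [3.6 0.2 6.1] [0.5847 0.1265 0.2263]
1.62 [ 3.9 -0.9  6.5] [0.5848 0.1302 0.2261]
1.64 [ 3.9 -0.7  5.7] [0.5848 0.1339 0.2258]
1.66 [ 4.7 -0.3  5.3] [0.5848 0.1381 0.225 ]
1.68 [ 3.2 -4.9  5.5] [0.5848 0.14   0.2248]
1.7 [  2.3 -15.1  10.2] [0.5848 0.1401 0.2248]
11.8083
```

```bash
python3 - <<'E'
from h import *
grip(.04); o=observe();print(o["wrist_force"],o["finger_gap"])
p=o["ee_pos"]
servo_line(p+[0,0,.08],feed=.12)
servo_line(p+[0,-.25,.12],feed=.3)
move_ptp([.60,-.06,.21],lean(np.radians(40)))
grip(0)
o=observe();f,d=grab_frame("wrist")
cv2.imwrite("pics/w1.png",f[:,:,::-1]);np.save("pics/w1.npy",d);np.savez("pics/w1o.npz",p=o["ee_pos"],q=o["tcp_rot"])
print(o["time"],o["ee_pos"],o["tcp_rot"])
E
```

```text
[ 0.23680408 -0.11443541  0.0788567 ] 0.03995932632904579
16.875 [ 0.59999595 -0.06003491  0.21001437] [-3.41999951e-01  9.39699970e-01  1.95730319e-05  1.05765141e-05]
```

View pics/w1.png

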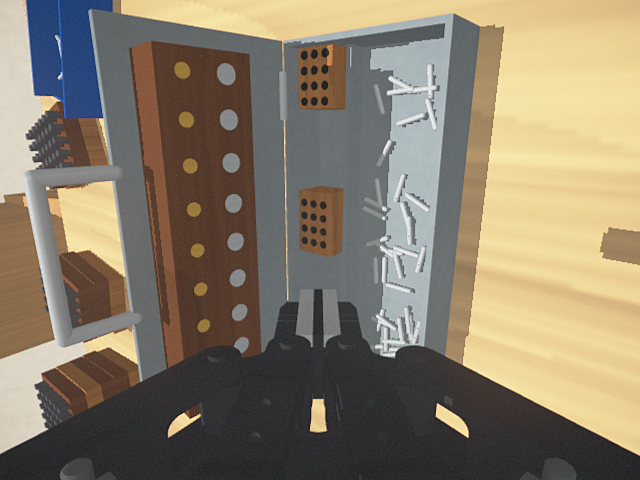

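The lid stays open. In the channel one block stands at the far (+x) end at (322,77), and another lies loose at (320,220). The spacer is hidden by the gripper. I measure both blocks by depth.

```bash
python3 - <<'E'
from h import *
z=np.load("pics/w1o.npz");P=pts("wrist",np.load("pics/w1.npy"),(z["p"],z["q"]))
for n,(u0,u1,v0,v1) in dict(end=(292,352,40,118),loose=(292,352,180,265)).items():
    s=P[v0:v1,u0:u1].reshape(-1,3); q=s[(s[:,2]>.034)&(s[:,2]<.045)&(s[:,1]<.113)]
    print(n,len(q),np.percentile(q,[1,50,99],axis=0).round(4).tolist(),cv2.minAreaRect((q[:,:2]*1000).astype(np.float32)))
def at(u,v): print((u,v),P[v,u].round(4))
for c in [(322,145),(350,60),(350,200),(365,180),(365,120),(320,275),(300,150),(420,60),(465,200)]: at(*c)
# rail / rear wall direction: channel floor rows
s=P[100:300,285:360].reshape(-1,3);f=s[(s[:,2]>0)&(s[:,2]<.012)]
print("floor",np.percentile(f,[1,50,99],axis=0).round(4).tolist())
r=P[20:300,330:400].reshape(-1,3);r=r[(abs(r[:,2]-.023)<.003)];print("rail",len(r),np.polyfit(r[:,0],r[:,1],1),np.percentile(r,[2,50,98],axis=0).round(4).tolist())
# lid edge: front wall rim
r=P[20:350,400:480].reshape(-1,3);r=r[(abs(r[:,2]-.048)<.004)];print("front rim",len(r),np.polyfit(r[:,0],r[:,1],1),np.median(r,0))
E
```

```text
end 2957 [[0.6782, 0.0641, 0.0345], [0.7084, 0.0883, 0.0392], [0.7329, 0.1118, 0.0433]] ((703.739013671875, 82.84408569335938), (59.466007232666016, 58.75522232055664), 89.26848602294922)
loose 2701 [[0.5366, 0.0701, 0.0345], [0.5803, 0.0922, 0.0391], [0.6147, 0.1127, 0.0444]] ((574.9671020507812, 91.17591094970703), (86.05717468261719, 43.62854766845703), 0.017986537888646126)
(322, 145) [0.6486 0.1066 0.0058]
(350, 60) [0.72   0.0624 0.0232]
(350, 200) [0.6015 0.0619 0.0193]
(365, 180) [0.6189 0.0557 0.0048]
(365, 120) [0.6721 0.0579 0.0048]
(320, 275) [ 0.6715 -0.1511  0.3191]
(300, 150) [0.645  0.112  0.0319]
(420, 60) [0.7172 0.0079 0.0053]
(465, 200) [ 6.108e-01 -3.660e-02 -1.000e-04]
floor [[0.4969, 0.0594, 0.0007], [0.621, 0.0921, 0.0053], [0.682, 0.164, 0.0118]]
rail 2242 [-0.02258743  0.07908242] [[0.5103, 0.0415, 0.0202], [0.6397, 0.0649, 0.0228], [0.7325, 0.0713, 0.0256]]
front rim 3274 [ 0.03440859 -0.05166317] [ 0.64939436 -0.03155768  0.04772682]
```

```bash
python3 - <<'E'
from h import *
z=np.load("pics/w1o.npz");P=pts("wrist",np.load("pics/w1.npy"),(z["p"],z["q"]))
hsv=cv2.cvtColor(cv2.imread("pics/w1.png"),cv2.COLOR_BGR2HSV)
br=(hsv[...,1]>90)&(hsv[...,0]<25)|(hsv[...,2]<60)
for n,(u0,u1,v0,v1) in dict(end=(299,348,45,112),loose=(299,345,184,258)).items():
    m=br[v0:v1,u0:u1]&(abs(P[v0:v1,u0:u1,2]-.039)<.006)
    m=cv2.morphologyEx(m.astype(np.uint8),cv2.MORPH_OPEN,np.ones((3,3)))>0
    q=P[v0:v1,u0:u1][m]
    print(n,len(q),np.percentile(q,[1,50,99],axis=0).round(4).tolist(),cv2.minAreaRect((q[:,:2]*1000).astype(np.float32)))
s=P[40:350,130:256].reshape(-1,3);s=s[(s[:,2]>.09)&(s[:,2]<.2)&(s[:,1]>.05)]
for a,b in((.1,.105),(.105,.11),(.11,.115),(.115,.125),(.14,.15),(.165,.175)):
    q=s[(s[:,2]>a)&(s[:,2]<b)];print("rack z",a,len(q),np.percentile(q[:,1],[2,50,98]).round(4) if len(q) else "")
E
```

```text
end 2310 [[0.6822, 0.0688, 0.0335], [0.7072, 0.0843, 0.0392], [0.7309, 0.1058, 0.0409]] ((706.8592529296875, 87.56957244873047), (38.9044075012207, 49.750755310058594), 89.72357940673828)
loose 2002 [[0.5504, 0.0701, 0.0338], [0.5816, 0.0857, 0.039], [0.6092, 0.1071, 0.0406]] ((579.2984619140625, 88.96368408203125), (60.23198699951172, 38.9791145324707), 0.4738614559173584)
rack z 0.1 62 [0.1207 0.1216 0.1233]
rack z 0.105 56 [0.1211 0.1222 0.1234]
rack z 0.11 722 [0.086  0.0874 0.1233]
rack z 0.115 3271 [0.0865 0.0882 0.1234]
rack z 0.14 3747 [0.0892 0.0908 0.0928]
rack z 0.165 4468 [0.0914 0.0935 0.0954]
```

```bash
python3 - <<'E'
from h import *
a=np.radians(45);q=lean(a);back=-.12*np.array([0,np.sin(a),-np.cos(a)])
s=np.array([.522,.095,.024])
move_ptp(s+back,q); servo_line(s,feed=.08); pause(.2)
o=observe();b=o["wrist_force"];print(o["time"],b,o["ee_pos"])
def push(x,feed):
    servo_line([x,s[1],s[2]],feed=feed);o=observe();f=o["wrist_force"]-b
    print(round(x,4),round(o["time"],2),f.round(1),o["ee_pos"].round(4));return f
for x in(.532,.54,.555,.57,.585,.595):
    if np.linalg.norm(push(x,.04))>10: break
o=observe();f,d=grab_frame("wrist");cv2.imwrite("pics/w2.png",f[:,:,::-1]);np.save("pics/w2.npy",d);np.savez("pics/w2o.npz",p=o["ee_pos"],q=o["tcp_rot"])
E
```

```text
19.4083 [ 1.05963061 -0.30140513  0.08855879] [0.5222078  0.09474151 0.02420903]
0.532 19.81 [-0.9 -0.2 -0.6] [0.5324 0.0949 0.024 ]
0.54 20.16 [-1.3  1.1 -0.5] [0.5403 0.095  0.024 ]
0.555 20.68 [-1.3  0.2  0.5] [0.5557 0.0949 0.0241]
0.57 21.21 [-1.7  0.9  0.1] [0.5706 0.0949 0.0241]
0.585 21.73 [-1.3 -1.2 -0.1] [0.5856 0.0949 0.0241]
0.595 22.13 [-1.   1.3 -0.6] [0.5956 0.0949 0.0241]
```

View pics/w2.png

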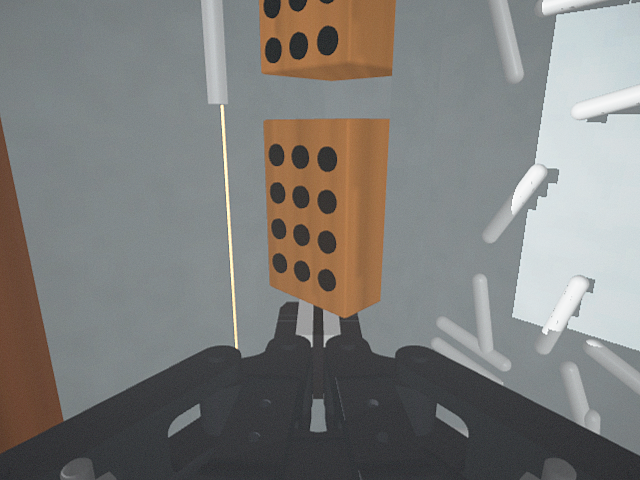

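The fingers are on the block's rear end at (320,310), and the gap to the end block spans rows 76–120. The block is moving squarely, so I continue in small steps with a force stop.

```bash
python3 - <<'E'
from h import *
b=np.array([0.5,0,0]);x=.595
while x<.63:
    x+=.002 if x<.605 else .0008
    servo_line([x,.095,.024],feed=.02);o=observe();f=o["wrist_force"]-b
    if x>.604: print(round(x,4),f.round(1),o["ee_pos"][0].round(4))
    if f[0]<-7: break
pause(.3);o=observe();print(o["time"],o["wrist_force"])
f,d=grab_frame("wrist");cv2.imwrite("pics/w3.png",f[:,:,::-1]);np.save("pics/w3.npy",d)
E
```

```text
0.605 [-1.6  0.2 -0.5] 0.6053
0.6058 [-2.   0.3 -0.5] 0.6058
0.6066 [-1.6  0.2 -0.6] 0.6066
0.6074 [-1.  -0.1  0.2] 0.6075
0.6082 [-1.7  0.4 -0.8] 0.6083
0.609 [-1.7  0.7  0.1] 0.6091
0.6098 [-1.7  0.3  0.3] 0.6098
0.6106 [-4.2 -0.8  1.8] 0.6102
0.6114 [-5.2 -1.3  1.4] 0.6106
0.6122 [-7.8 -1.8  3.5] 0.6106
25.9833 [-6.87550275 -2.63366303  2.93724261]
```

View pics/w3.png

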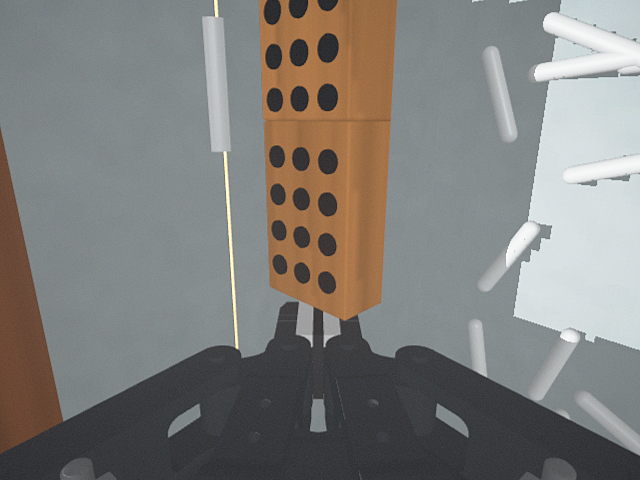

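The blocks are flush, with the seam at row 120 and no gap. I back off, retract and look once more.

```bash
python3 - <<'E'
from h import *
servo_line([.595,.095,.024],feed=.03); 
servo_line([.595,.095-.13,.024+.13],feed=.12); pause(.3)
f,d=grab_frame("wrist");cv2.imwrite("pics/w4.png",f[:,:,::-1]);print(observe()["time"])
E
```

```text
28.7917
```

View pics/w4.png

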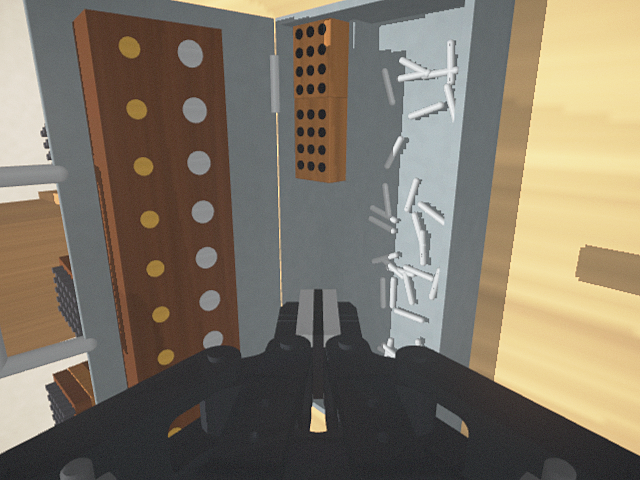

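The blocks are butted at (320,97), the lid is open on its stop and the gripper is clear.

```bash
python3 -c "
from station import *
print(hand_in())"
```

```text
the job is handed in; nothing more can be done
None
```

The lid leans on its stop and the loose block sits flush against the end block after a gentle push (about 8 N at the wrist); the job is handed in with the robot clear at about 29 s, though no verdict was returned and the spacer was out of view throughout.

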